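Dip the gauge rod in the gear unit and hold it level for reading

TASK

Take the gauge rod from its rest, slide it gently down the gear unit's slanting guide tube until the collar sits fully home on the tube's mouth, and draw it right out again. Then present it for reading: keep holding the rod level and still in the air with its tip over the middle of the note pad, about 10 cm above it, and finish while holding it there. Do not ram the rod home, and leave the tape roll, the small carton and the nippers where they are.

Things in the scene. Friction and masses are not known exactly. Their poses are not given: they have to be found in the camera images.
- gauge_rod: Loose gauge rod, 194 mm long, 120 g, lying level in its rest. Origin on its axis in the collar's seating face. Axis = body y: to -y a steel shank, 8 mm in diameter, 88 mm long, with dark rings by the tapered tip; to +y the steel collar (30 mm in diameter, y 0 to 6 mm), then the black handle, a bar 14 mm wide (x), 18 mm high (z), y 6 to 106 mm. z points up at the start.
- rod_tip (a point): The tip of the gauge rod, on its axis, 88 mm from the collar's seating face.
- rod_grip (a point): The place to grip the rod: the middle of the handle, on its axis, 50 mm from the collar's seating face; free on both sides, 14 mm wide across the body's x.
- rod_rest: Fixed aluminium rest, base 60 x 190 x 8 mm, origin at the centre of its underside, long along y. Forked posts 34 mm wide, 12 mm thick: at y = -70 mm under the shank (prongs to z = 66 mm), at y = 87 mm under the handle's end (prongs to 63 mm). The rod lies along y, tip to -y, axis 60 mm above the table, collar face at about y = -10 mm; it lifts straight up.
- gear_unit: Fixed grey gear unit. Origin on the table near the tube side of the housing. Foot plate 104 mm (x), y -125 to 70 mm, 8 mm thick; housing 102 mm wide (x), y -118 to 3 mm, 97 mm high (bolt heads to 103 mm); a shaft stub reaches x = -82 mm at y = -60, z = 50 mm. The guide tube rises from the housing towards +y.
- guide_tube: Steel guide tube fixed to the gear unit. Origin: centre of its mouth (gear unit frame 0, 85, 115 mm). z runs along the tube, outwards and 35 degrees above level, towards the unit's +y. Bore 14 mm, flaring over the last 15 mm to 25 mm inside, 30 mm outside; bottom closed, 101 mm deep, so the collar stops on the rim first. Fully home, the rod's origin is here, its y along this z.
- note_pad: Note pad lying fixed on the table between the rest and the gear unit, 103 mm (x) by 68 mm (y), 10 mm thick, white top; origin at the centre of its underside.
- pad_middle (a point): The middle of the note pad's top face, 10 mm above the table.
- tape_black: Bystander: roll of black tape lying flat, 66 mm in diameter, 19 mm high; origin at the centre of its underside.
- fuse_box: Bystander: small white carton with red edges, 40 x 62 x 24 mm; origin at the centre of its underside.
- nippers: Bystander: side-cutting nippers with red handles lying flat, 51 x 144 x 11 mm; origin at the centre of the underside.

How it is judged (in metres and radians):
On the way, in this order (a step that is already met when the one before it is completed fails the run):
1. the rod is lifted clear of its rest in the gripper (contact force between the fingers and gauge_rod above 1 N and contact force between rod_rest and gauge_rod below 0.1 N and height (world z) of gauge_rod above 0.08 m), for 0.1 s.
2. the rod is in the tube with its collar home on the mouth (within 5 mm) (z of gauge_rod in the frame of guide_tube below 0.005 m and z of rod_tip in the frame of guide_tube below -0.078 m and x of rod_tip in the frame of guide_tube between -0.008 and 0.008 m and y of rod_tip in the frame of guide_tube between -0.008 and 0.008 m and angle between the y axis of gauge_rod and the z axis of guide_tube, either way round below 0.15 rad), for 0.1 s.
3. the rod is drawn right out of the tube (z of rod_tip in the frame of guide_tube above 0.003 m and contact force between the fingers and gauge_rod above 1 N), for 0.1 s.
At the end, for the whole second after the job is handed in: The gripper still holds the rod, at rest, level within 10 degrees, its tip within 25 mm (horizontally) of the middle of the note pad and 50 to 160 mm above the pad's top, the rod touching neither rest, gear unit nor pad (angle between gauge_rod's own y axis and vertical between 1.4008 and 1.7408 rad and horizontal distance between rod_tip and pad_middle below 0.025 m and height (world z) of rod_tip between 0.06 and 0.17 m and contact force between the fingers and gauge_rod above 1 N and contact force between gauge_rod and rod_rest below 0.1 N and contact force between gauge_rod and gear_unit below 0.1 N and contact force between gauge_rod and note_pad below 0.1 N and linear speed of gauge_rod below 0.02 m/s and angular speed of gauge_rod below 0.15 rad/s); the arm keeps its last pose, push and grip.
It fails at once if the rod is rammed: more than 40 N between rod and gear unit or tube (contact force between gauge_rod and gear_unit above 40 N).
It fails at once if the tape roll is shifted by more than 20 mm (distance of tape_black from where it was at the start of the episode above 0.02 m).
It fails at once if the small carton is shifted by more than 20 mm (distance of fuse_box from where it was at the start of the episode above 0.02 m).
It fails at once if the pair of nippers is shifted by more than 20 mm (distance of nippers from where it was at the start of the episode above 0.02 m).
It also fails if it takes over 48 s, if anything falls off the work surface, if the arm or the gripper's body presses on something with over 40 N, if the wrist force passes 120 N, or if a joint passes its speed limit or range.

ROBOT

A 6-joint arm with a two-finger parallel gripper is mounted at the origin on a cart in front of the work surface, level with it; the furniture and walls round the work are solid. World frame = base frame: x ahead of the robot, y to its left, z up, the work surface at z = 0. Lengths are in mm, angles in rad, forces in N, time in s.
With the tool pointing down it reaches from about 350 to 875 mm from the base axis. Payload 4.2 kg.
Tool frame: the origin (TCP) lies between the finger pads; the fingertips stand 11 mm ahead of it and the grasp point (between the pads) lies 8 mm behind it; z points along the fingers, y is the direction in which the jaws open and shut (so a half turn about z gives the same grasp; the last joint's range is limited). The gripper opens to 85 mm and grips with 20 to 120 N. Pads are 22 mm wide; open, the fingers measure 114 mm over their backs; the gripper's body (76 mm by 85 mm) begins 54 mm behind the grasp point. The pads swing forward as they close: fully open they stand 13 mm farther back than shut.
Start: joints at [1.447, 0.385, 0.008, 0, -1.194, -0.259], TCP at [233.416, 579.755, 242.312] pointing down, gripper open.
Joint ranges: [-3.14, 3.14], [-1.21, 2.06], [-1.07, 1.41], [-3.16, 2.05], [-2.99, -0.16], [-3.1, 3.1]. Speed limits (rad/s): [2.79, 2.79, 3.14, 3.14, 3.14, 3.14].

INTERFACE

Orientations are given as a unit quaternion [x, y, z, w].
In Python, from bench import * gives the robot as it stands.
- The arm moves only by the tool servo_tool, never from a script. Its argument "rows" is a list of rows, each a list of 7 numbers: the opening, from 0 (shut) to 1 (fully open), then the shift along the tool's x, y, z in cm, then the turn, a rotation vector about the tool's x, y, z in degrees. A call has 1 to 12 rows; each row shifts and turns the commanded pose from where the row before left it, along the tool's axes as they then stand; what a row does not reach is not made up. A row lasts 1/10 s, in which the tool goes at most 50 mm and 8.59 degrees, less where a joint would pass 70% of its speed; a pose out of reach is approached as far as the arm can. A call is refused whole if a number of a shift passes 5 or a number of a turn 8.59, either way. A call with a gripper value outside its range is refused whole. The fingers move at their own pace and stop on an object; the grip force is fixed at half the most. Time passes only in rows, so rows that do not move let the fingers close. It gives the time, the measured TCP pose, the force and the opening at its end, in the units of the state.
- read_state(): the state, without advancing time (a new reading comes with each control period).
- get_image(name): name is "side" or "top"; returns a dict with "image" (384x512x3 uint8, red, green, blue), "mtx" (3x3 intrinsics, pixels), "extrinsics" (4x4, takes a point from camera to world coordinates). Camera axes: x right, y up, looking along -z (the intrinsics and any distortion apply to the point x, -y, -z); pixel columns grow to the right and rows downward; lengths in mm; the calibration is good to about 2 mm. A picture is of the moment at which its call begins. There is no depth.
- job_done(): hands the job in, once; it reports no verdict.
The state is a dict: "clock": time; "joints": joint angles; "joint_vel": joint speeds; "joint_efforts": joint torques, N m; "position": TCP position; "ee_rot": TCP orientation; "contact_force": force on the tool from outside, world axes, zero at the start; "wrist_torque": the same for the moment, N m; "gripper_width": finger opening in mm.
Only numpy, scipy, OpenCV 4.12 (cv2) and the standard library are available. Lean on these libraries where they do the work, as an engineer would, in place of code of your own. Each camera call takes 0.05 s, during which the arm holds its last target. There are 200 camera calls.

## Working session

There is one attempt and no reset: what is moved stays moved. The work goes in short steps, Python scripts to look and compute and a tool call to move; the robot and the scene stay as the last step left them, time stands still between calls to the robot, and variables do not carry over. Pictures are saved under pics/ and viewed, about 8 in all and at most 12, crops included, and the job is handed in when it is done.

Besides the shell and the picture viewer there is one more tool, called after "Emit:" as a command line: name --pt "numbers of a row" for each row, then --argument value for the rest. servo_tool: Moves the arm, as the interface text tells. Its arguments: {"type":"object","properties":{"rows":{"type":"array","items":{"type":"array","items":{"type":"number"}}}},"required":["rows"]}

```bash
mkdir -p pics; ls
python3 - <<'E'
from bench import *
import cv2,numpy as np
s=read_state();print(s)
for n in("top","side"):
    d=get_image(n);cv2.imwrite(f"pics/{n}0.png",cv2.resize(d["image"][...,::-1],None,fx=1.5,fy=1.5,interpolation=cv2.INTER_CUBIC))
    np.savez(f"{n}0.npz",**{k:d[k] for k in("image","mtx","extrinsics")})
    print(n,d.keys(),d["mtx"],d["extrinsics"])
E
```

```text
pics
{'clock': 0.0, 'joints': array([ 1.44659625e+00,  3.85562854e-01,  6.60113914e-03, -5.21615875e-04,
       -1.19400125e+00, -2.58585481e-01]), 'joint_vel': array([-0.00121684, -0.00018972,  0.00048015, -0.00030221, -0.00228144,
        0.00071694]), 'joint_efforts': array([ 6.44600959e-05, -3.92290163e+01,  1.88402635e+01,  4.18618172e+00,
       -4.55620393e-03, -1.00152803e-06]), 'position': array([233.21418888, 579.24001317, 241.20474455]), 'ee_rot': array([ 9.81721330e-01, -1.90320774e-01, -1.69124564e-04,  1.09714801e-03]), 'contact_force': array([-0.20097075, -0.32165517,  0.11073293]), 'wrist_torque': array([-0.01488578,  0.03844747,  0.01723465]), 'gripper_width': 85.38003252642662}
top dict_keys(['image', 'mtx', 'extrinsics']) [[402.79342056   0.         251.59455454]
 [  0.         402.79342056 186.46092647]
 [  0.           0.           1.        ]] [[-1.01694065e-02  9.94314877e-01 -1.05992965e-01  3.66317796e+02]
 [-9.99852942e-01 -8.64738722e-03  1.48093345e-02 -4.36537342e+01]
 [ 1.38085794e-02  1.06127980e-01  9.94256594e-01  1.31614729e+03]
 [ 0.00000000e+00  0.00000000e+00  0.00000000e+00  1.00000000e+00]]
side dict_keys(['image', 'mtx', 'extrinsics']) [[457.71610083   0.         253.69054287]
 [  0.         457.71610083 188.72851252]
 [  0.           0.           1.        ]] [[-9.71596529e-01 -1.23209970e-01  2.02038335e-01  8.36995916e+02]
 [ 2.36311308e-01 -4.59929986e-01  8.55933043e-01  1.33007202e+03]
 [-1.25359956e-02  8.79365517e-01  4.75982287e-01  8.38759968e+02]
 [ 0.00000000e+00  0.00000000e+00  0.00000000e+00  1.00000000e+00]]
```

View pics/top0.png

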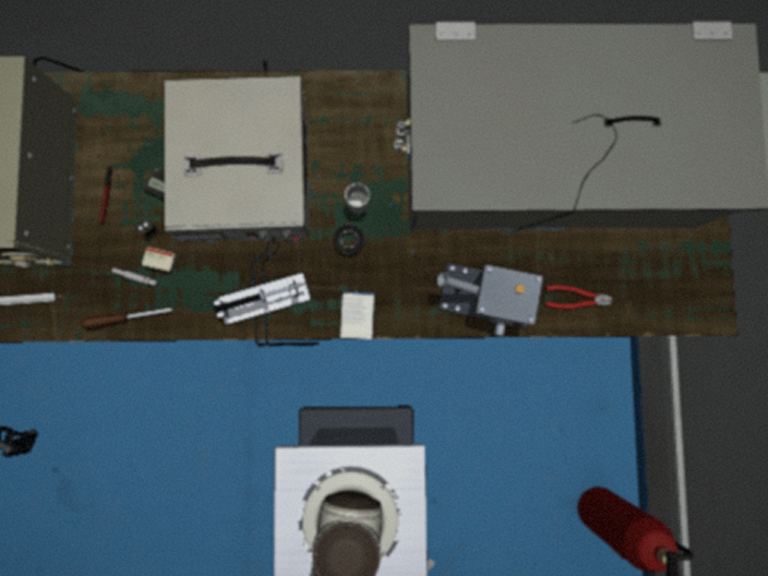

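View pics/side0.png

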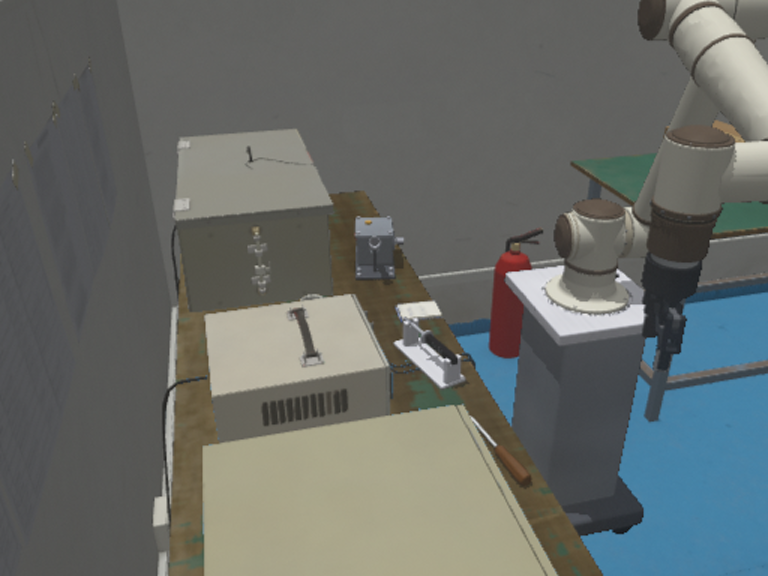

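The top view shows the rest at about (262,298), the pad at (357,315), the gear unit at (510,295) with its tube pointing left to (440,280), the tape at (348,240), the carton at (158,260) and the nippers at (580,297). The side view shows the rest at (430,350), the pad at (418,310) and the gear unit at (375,245). I'll crop in for exact pixels.

```bash
cat > h.py <<'E'
import numpy as np,cv2
from scipy.spatial.transform import Rotation as R
def load(n): return dict(np.load(n))
def ray(d,u,v):
    r=np.linalg.inv(d["mtx"])@[u,v,1]; E=d["extrinsics"]
    w=E[:3,:3]@[r[0],-r[1],-r[2]]; return E[:3,3],w/np.linalg.norm(w)
def plane(d,u,v,z):
    o,w=ray(d,u,v); return o+w*(z-o[2])/w[2]
def proj(d,p):
    E=d["extrinsics"]; c=E[:3,:3].T@(np.asarray(p,float)-E[:3,3]); q=d["mtx"]@[c[0],-c[1],-c[2]]; return q[:2]/q[2]
def tri(d1,p1,d2,p2):
    o1,w1=ray(d1,*p1);o2,w2=ray(d2,*p2)
    t=np.linalg.lstsq(np.c_[w1,-w2],o2-o1,rcond=None)[0]
    a,b=o1+w1*t[0],o2+w2*t[1]; return (a+b)/2,np.linalg.norm(a-b)
def crop(im,x0,y0,w,h,f,fn):
    cv2.imwrite(fn,cv2.resize(im[y0:y0+h,x0:x0+w,::-1],None,fx=f,fy=f,interpolation=cv2.INTER_CUBIC))
E
python3 - <<'E'
from h import *
t,s=load("top0.npz"),load("side0.npz")
a=cv2.resize(t["image"][172:232,135:268],None,fx=6,fy=6,interpolation=cv2.INTER_CUBIC)
cv2.imwrite("pics/c1.png",a[...,::-1])
crop(t["image"],280,170,130,60,6,"pics/c1b.png")
a=s["image"][130:265,225:325]; crop(s["image"],225,135,100,60,8,"pics/c2a.png");crop(s["image"],250,195,75,70,8,"pics/c2b.png")
x=[cv2.imread(f"pics/{k}.png") for k in("c1","c1b")]
w=max(i.shape[1] for i in x); w=min(w,800)
cv2.imwrite("pics/cT.png",np.vstack([cv2.copyMakeBorder(i[:300],0,0,0,800-i.shape[1],cv2.BORDER_CONSTANT) if i.shape[1]<800 else i[:300,:800] for i in x]))
E
```

```text
(no output)
```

View pics/cT.png

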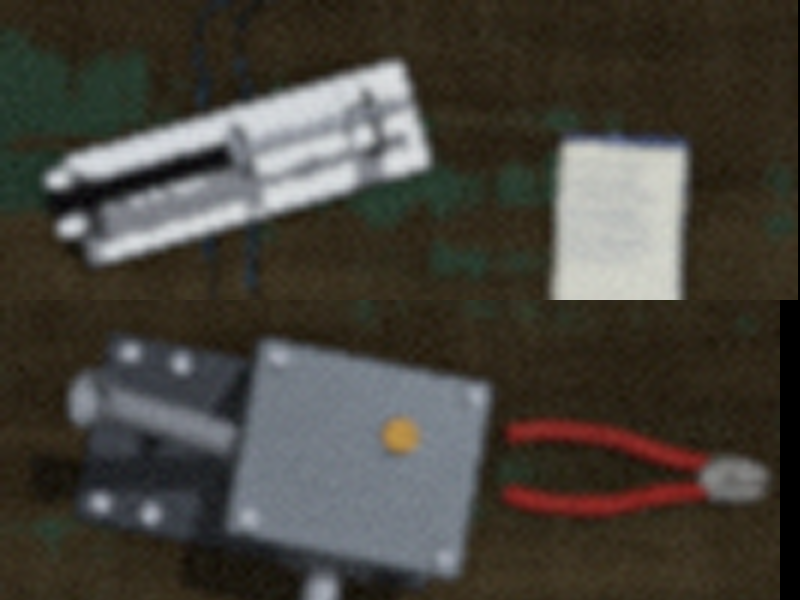

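View pics/c2a.png

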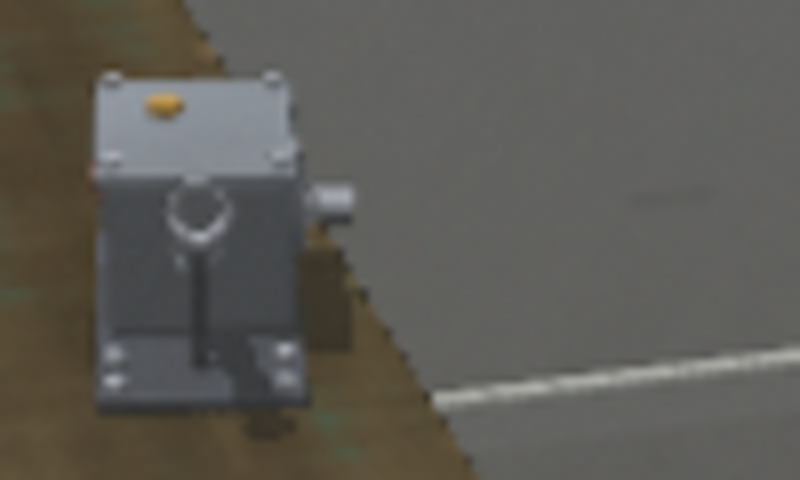

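View pics/c2b.png

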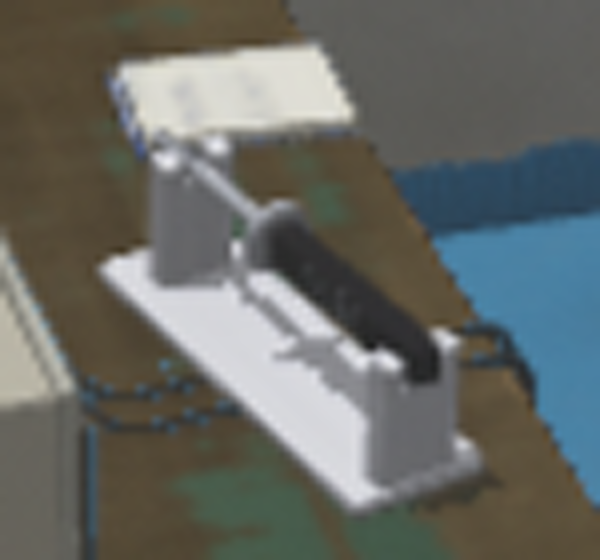

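The crops show clear corners: the housing top in the top view, both foot corners, the mouth ellipse in both views, and the rest's base corners, collar and handle. I'll cast these onto planes and fit rigid poses.

```bash
cat > m.py <<'E'
from h import *
t,s=load("top0.npz"),load("side0.npz")
T1=lambda X,Y:((X+.5)/6-.5+135,(Y+.5)/6-.5+172)
T2=lambda X,Y:((X+.5)/6-.5+280,(Y-300+.5)/6-.5+170)
S1=lambda X,Y:((X+.5)/8-.5+225,(Y+.5)/8-.5+135)
S2=lambda X,Y:((X+.5)/8-.5+250,(Y+.5)/8-.5+195)
np.set_printoptions(precision=1,suppress=True)
def fit(L,name):
    m=np.array([l[0] for l in L],float);w=np.array([plane(l[1],*l[2],l[3])[:2] for l in L])
    mc,wc=m.mean(0),w.mean(0);a,b=m-mc,w-wc
    th=np.arctan2((a[:,0]*b[:,1]-a[:,1]*b[:,0]).sum(),(a*b).sum())
    c,sn=np.cos(th),np.sin(th);Q=np.array([[c,-sn],[sn,c]]);o=wc-Q@mc
    print(name,"yaw",np.degrees(th),"o",o,"\n res",(w-(m@Q.T+o)).tolist() if 0 else np.round(w-(m@Q.T+o),1).tolist());return o,Q,th
if __name__=="__main__":
    # gear: top view: housing top corners; +y towards tube (left in top image = world +y)
    # world +x up in image. unit x: +y=left(world +y) -> x = y x z -> +x = world +x (up)
    L=[((51,3),t,T2(263,338),97),((51,-118),t,T2(492,382),97),((-51,-118),t,T2(456,578),97),((-51,3),t,T2(228,530),97)]
    fit(L,"gear top")
    Ls=[((51,3),s,S1(97,178),97),((51,-118),s,S1(97,78),97),((-51,3),s,S1(298,178),97),((-51,-118),s,S1(290,78),97),
       ((52,70),s,S1(98,405),6),((-52,70),s,S1(307,400),6)]
    fit(Ls,"gear side"); o,Q,th=fit(L+Ls,"gear")
    print("mouth pred",Q@[0,85]+o); print("mouth tri",tri(t,T2(84,398),s,S1(200,210)))
    # rest: tip to -y(rest) which is world -y side (right)
    R_=[((30,-95),t,T1(403,60),8),((-30,-95),t,T1(432,168),8),((-30,95),t,T1(97,265),8)]
    Rs=[((30,-95),s,S2(100,268),8),((30,95),s,S2(352,505),8),((-30,95),s,S2(482,458),8)]
    fit(R_,"rest top");fit(Rs,"rest side");o,Q,th=fit(R_+Rs,"rest")
    for y in(-98,-10,40,96):print("rod pt y",y,Q@[0,y]+o,"px top",proj(t,[*(Q@[0,y]+o),60]),"side",proj(s,[*(Q@[0,y]+o),60]))
    print("collar top/side px",T1(240,153),S2(268,235)); print("collar tri",tri(t,T1(240,153),s,S2(268,235)))
    print("tip tri",tri(t,T1(408,103),s,S2(160,142)))
    g=cv2.cvtColor(t["image"],cv2.COLOR_RGB2HSV)
    mk=((g[...,2]>150)&(g[...,1]<50)).astype(np.uint8);mk[:,:222]=0;mk[:,255:]=0;mk[:190]=0;mk[230:]=0
    r=cv2.minAreaRect(cv2.findNonZero(mk));print("pad",r,plane(t,*r[0],10))
    sp=[plane(s,*S2(*p),10) for p in((118,66),(320,44),(355,122),(150,140))];print("pad side",np.mean(sp,0),np.array(sp))
    print("edge of table",plane(t,340/1.5*0+230,338/1.5,0))
E
python3 m.py
```

```text
gear top yaw -12.069495634688538 o [ 477.7 -273.2] 
 res [[-1.4, -1.0], [0.3, 1.0], [0.5, 1.8], [0.6, -1.7]]
gear side yaw -12.83860446647137 o [ 476.  -268.8] 
 res [[-1.9, 1.3], [-0.7, -3.5], [2.7, 4.4], [2.2, 0.4], [-2.2, -0.4], [-0.1, -2.2]]
gear yaw -12.353199686923785 o [ 476.7 -270.5] 
 res [[-0.3, -3.4], [1.9, -1.6], [2.1, -1.2], [1.5, -4.7], [-2.7, 2.6], [-2.5, -1.9], [2.1, 6.7], [0.5, 2.8], [-2.5, 0.8], [-0.1, -0.1]]
mouth pred [ 494.9 -187.5]
mouth tri (array([ 494. , -187.3,  115.9]), np.float64(1.6765856722830772))
rest top yaw 15.95220330487809 o [467.9 182.1] 
 res [[0.4, 0.5], [-1.0, 1.1], [0.6, -1.6]]
rest side yaw 15.729858405513848 o [468.5 188.1] 
 res [[-1.1, 2.6], [0.0, -1.7], [1.1, -0.9]]
rest yaw 15.80055886799081 o [468.2 185.1] 
 res [[0.2, -2.4], [-1.1, -1.9], [-0.0, -4.8], [-1.0, 5.5], [0.4, 1.3], [1.4, 2.2]]
rod pt y -98 [494.9  90.8] px top [202.7 188.6] side [268.7 210.9]
rod pt y -10 [470.9 175.5] px top [175.5 196.5] side [283.3 223.4]
rod pt y 40 [457.3 223.6] px top [159.9 200.9] side [292.2 231.1]
rod pt y 96 [442.1 277.5] px top [142.5 206. ] side [302.7 240.2]
collar top/side px (174.58333333333334, 197.08333333333334) (283.0625, 223.9375)
collar tri (array([470.6, 177.8,  59.5]), np.float64(3.264690045271207))
tip tri (array([493.7,  92. ,  55.2]), np.float64(2.499775840957053))
pad ((237.63949584960938, 210.34945678710938), (20.235151290893555, 29.012475967407227), 3.0127875804901123) [428.1 -17.1  10. ]
pad side [428.9 -11.1  10. ] [[473.4 -46.9  10. ]
 [379.8 -42.5  10. ]
 [385.8  26.8  10. ]
 [476.4  18.4  10. ]]
edge of table [380.2   8.2   0. ]
```

Emit:
servo_tool --pt "1 2.84 2.04 0.6 0 0 0" --pt "1 2.84 2.04 0.6 0 0 0" --pt "1 2.84 2.04 0.6 0 0 0" --pt "1 2.84 2.04 0.6 0 0 0" --pt "1 2.84 2.04 0.6 0 0 0" --pt "1 2.84 2.04 0.6 0 0 0" --pt "1 2.84 2.04 0.6 0 0 0" --pt "1 2.84 2.04 0.6 0 0 0" --pt "1 2.84 2.04 0.6 0 0 0" --pt "1 2.84 2.04 0.6 0 0 0" --pt "1 2.84 2.04 0.6 0 0 0" --pt "1 2.84 2.04 0.6 0 0 0"

```text
clock: 1.3
position: [458.5, 224.0, 169.8]
ee_rot: [0.982, -0.19, -0.0, 0.0]
contact_force: [1.0, 0.6, 0.2]
gripper_width: 85.2
```

Emit:
servo_tool --pt "1 0 0 0 0 0 7.5" --pt "1 0 0 0 0 0 7.5" --pt "1 0 0 0 0 0 7.5" --pt "1 0 0 0 0 0 7.5" --pt "1 0 0 0 0 0 7.5" --pt "1 0 0 0 0 0 7.5" --pt "1 0 0 0 0 0 7.3" --pt "1 0 0 0 0 0 0" --pt "1 0 0 0 0 0 0" --pt "1 0 0 0 0 0 0"

```text
clock: 2.3
position: [458.0, 225.3, 170.2]
ee_rot: [0.798, -0.603, -0.0, 0.0]
contact_force: [-0.3, 1.0, -0.2]
gripper_width: 85.5
```

```bash
cat >> h.py <<'E'
def st():
    from bench import read_state
    s=read_state();Q=R.from_quat(s["ee_rot"]).as_matrix()
    np.set_printoptions(precision=2,suppress=True)
    print("t",round(float(s["clock"]),2),"pos",s["position"],"F",s["contact_force"],"w",s["gripper_width"],"\nj",s["joints"],"\nR",Q.round(3).tolist());return s,Q
def to(target,dR=None):
    """shift (cm, tool axes) to reach world target; rotvec(deg) to reach dR"""
    s,Q=st();print("shift cm",Q.T@(np.array(target)-s["position"])/10)
    if dR is not None:print("turn deg",np.degrees(R.from_matrix(Q.T@dR).as_rotvec()))
def pose(yaw,pitch):
    """tool orientation holding a rod whose handle axis has world heading yaw, raised by pitch (deg); tool x = -handle axis"""
    y,p=np.radians([yaw,pitch]);d=np.array([np.cos(y)*np.cos(p),np.sin(y)*np.cos(p),np.sin(p)])
    z=np.array([np.cos(y)*np.sin(p),np.sin(y)*np.sin(p),-np.cos(p)]);x=-d;return np.c_[x,np.cross(z,x),z]
E
python3 - <<'E'
from h import *;from bench import *
to([457,224.5,52],pose(105.8,0))
for n in("top","side"):
    d=get_image(n);np.savez(n+"1.npz",**{k:d[k] for k in("image","mtx","extrinsics")})
crop(np.vstack([load("side1.npz")["image"][170:275,210:340]]),0,0,130,105,5.5,"pics/s1.png")
E
```

```text
t 2.3 pos [458.02 225.33 170.18] F [-0.25  0.99 -0.24] w 85.50038169213374 
j [ 0.78  0.26 -0.37 -0.   -0.94 -0.5 ] 
R [[0.273, -0.962, -0.0], [-0.962, -0.273, -0.0], [0.0, 0.0, -1.0]]
shift cm [ 0.05  0.12 11.82]
turn deg [ 0.02 -0.01  0.07]
```

Emit:
servo_tool --pt "1 0 0.1 2.0 0 0 0" --pt "1 0 0 2.0 0 0 0" --pt "1 0 0 2.0 0 0 0" --pt "1 0 0 2.0 0 0 0" --pt "1 0 0 2.0 0 0 0" --pt "1 0 0 1.5 0 0 0" --pt "1 0 0 0.3 0 0 0" --pt "1 0 0 0 0 0 0" --pt "1 0 0 0 0 0 0"

```text
clock: 3.3
position: [457.7, 225.6, 53.1]
ee_rot: [0.798, -0.603, 0.0, -0.001]
contact_force: [0.6, 0.4, 0.3]
gripper_width: 85.3
```

Run:
```python
from h import *;from bench import *
st()
a=get_image("top");b=get_image("side")
crop(a["image"],130,170,100,55,8,"pics/t2.png");crop(b["image"],240,180,90,70,8,"pics/s2.png")
```

```text
t 3.3 pos [457.68 225.56  53.09] F [0.63 0.45 0.25] w 85.29032709362991 
j [ 0.78  0.42 -0.51  0.   -0.64 -0.5 ] 
R [[0.272, -0.962, 0.001], [-0.962, -0.272, 0.001], [-0.001, -0.001, -1.0]]
```

View pics/s2.png

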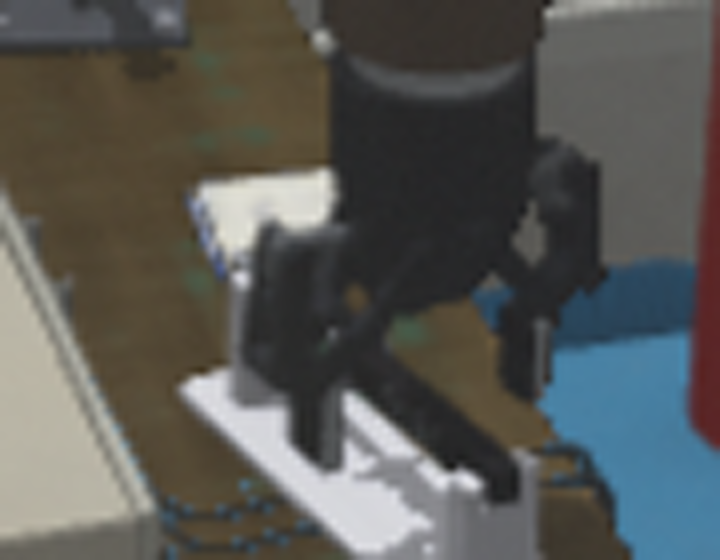

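The fingers straddle the handle, left tip at about (315,460) and right tip at (525,390), with the handle running between them. Closing now; I'll read the force as the fingers meet it.

Emit:
servo_tool --pt "0 0 0 0 0 0 0" --pt "0 0 0 0 0 0 0" --pt "0 0 0 0 0 0 0" --pt "0 0 0 0 0 0 0" --pt "0 0 0 0 0 0 0" --pt "0 0 0 0 0 0 0" --pt "0 0 0 0 0 0 0" --pt "0 0 0 0 0 0 0" --pt "0 0 0 0 0 0 0" --pt "0 0 0 0 0 0 0"

```text
clock: 4.4
position: [457.3, 225.2, 52.5]
ee_rot: [0.797, -0.603, 0.0, -0.0]
contact_force: [-1.4, 0.6, 3.3]
gripper_width: 12.9
```

Emit:
servo_tool --pt "0 0 0 -0.5 0 0 0" --pt "0 0 0 -1.0 0 0 0" --pt "0 0 0 -2.0 0 0 0" --pt "0 0 0 -2.5 0 0 0" --pt "0 0 0 -2.5 0 0 0" --pt "0 0 0 -2.5 0 0 0" --pt "0 0 0 -2.5 0 0 0" --pt "0 0 0 -2.0 0 0 0" --pt "0 0 0 -1.0 0 0 0" --pt "0 0 0 0 0 0 0" --pt "0 0 0 0 0 0 0" --pt "0 0 0 0 0 0 0"

```text
clock: 5.6
position: [456.5, 224.6, 215.9]
ee_rot: [0.797, -0.604, -0.0, 0.001]
contact_force: [0.3, 0.2, -0.9]
gripper_width: 13.2
```

Run:
```python
from h import *;from bench import *
s,Q=st()
for n in("top","side"):
    d=get_image(n);np.savez(n+"3.npz",**{k:d[k] for k in("image","mtx","extrinsics")})
a,b=load("top3.npz"),load("side3.npz")
# predicted rod points if gripped at handle 50mm
g=s["position"]-8*Q[:,2]
for k in(-138,-50,-44,0,56): p=g-(-k)*(-Q[:,0])*1.0 if 0 else g+k*(-Q[:,0]); print(k,p,proj(a,p),proj(b,p))
A=cv2.resize(a["image"][160:225,135:235],None,fx=6,fy=6,interpolation=cv2.INTER_CUBIC)
B=cv2.resize(b["image"][140:240,235:335],None,fx=6,fy=6,interpolation=cv2.INTER_CUBIC)
B=cv2.resize(b["image"][150:235,240:325],None,fx=7,fy=7,interpolation=cv2.INTER_CUBIC)
cv2.imwrite("pics/s3.png",B[...,::-1]);cv2.imwrite("pics/t3.png",A[...,::-1])
```

```text
t 5.6 pos [456.49 224.6  215.95] F [ 0.26  0.2  -0.86] w 13.209601600914699 
j [ 0.78  0.21 -0.31 -0.   -1.05 -0.5 ] 
R [[0.271, -0.962, -0.002], [-0.962, -0.271, -0.002], [0.001, 0.003, -1.0]]
-138 [493.97  91.8  224.09] [195.87 182.84] [269.26 165.79]
-50 [470.08 176.5  224.  ] [164.58 191.85] [284.65 176.84]
-44 [468.45 182.27 223.99] [162.44 192.47] [285.76 177.63]
0 [456.51 224.62 223.95] [146.71 197.  ] [294.1  183.63]
56 [441.3  278.51 223.89] [126.61 202.79] [305.36 191.71]
```

View pics/s3.png

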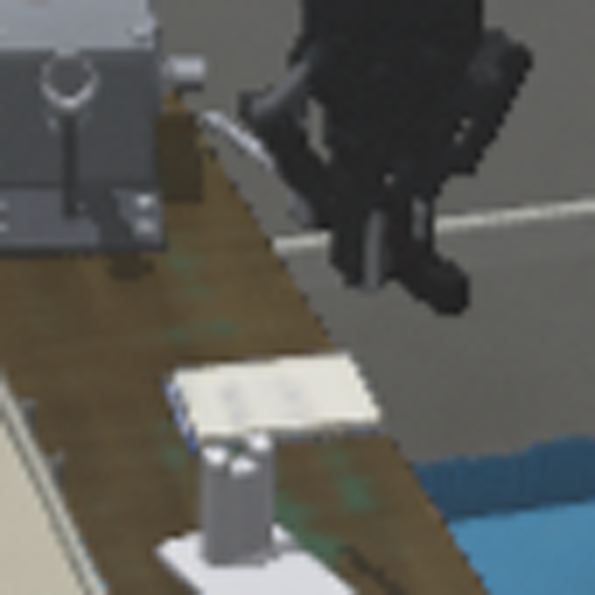

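```bash
cat >> h.py <<'E'
MOUTH=np.array([494.5,-187.4,115.]);HEAD=77.65
def tube(z,grip=50,mouth=MOUTH,head=HEAD):
    Q=pose(head,35);return mouth-Q[:,0]*(z+grip)+8*Q[:,2],Q
E
python3 - <<'E'
from h import *
for z in(128,95,0):
    p,Q=tube(z);print(z,p)
to(tube(128)[0],tube(0)[1])
s,Q=st();d=tube(128)[0]-s["position"];print("shift in final axes",tube(0)[1].T@d/10)
E
```

```text
128 [526.6674967  -40.48263236 210.54338932]
95 [520.88580938 -66.88910997 191.61536692]
0 [ 504.24155801 -142.90775764  137.12560546]
t 5.7 pos [456.71 224.76 216.13] F [ 0.05  0.05 -2.38] w 13.195706660819777 
j [ 0.78  0.21 -0.31 -0.   -1.05 -0.5 ] 
R [[0.272, -0.962, -0.002], [-0.962, -0.272, -0.002], [0.001, 0.002, -1.0]]
shift cm [27.43  0.47  0.59]
turn deg [  8.7  -34.38  27.19]
t 5.7 pos [456.71 224.76 216.13] F [ 0.05  0.05 -2.38] w 13.195706660819777 
j [ 0.78  0.21 -0.31 -0.   -1.05 -0.5 ] 
R [[0.272, -0.962, -0.002], [-0.962, -0.272, -0.002], [0.001, 0.002, -1.0]]
shift in final axes [ 20.32 -12.51 -13.55]
```

Emit:
servo_tool --pt "0 0 0 0 0.97 -3.82 3.02" --pt "0 0 0 0 0.97 -3.82 3.02" --pt "0 0 0 0 0.97 -3.82 3.02" --pt "0 0 0 0 0.97 -3.82 3.02" --pt "0 0 0 0 0.97 -3.82 3.02" --pt "0 0 0 0 0.97 -3.82 3.02" --pt "0 0 0 0 0.97 -3.82 3.02" --pt "0 0 0 0 0.97 -3.82 3.02" --pt "0 0 0 0 0.97 -3.82 3.02" --pt "0 0 0 0 0 0 0" --pt "0 0 0 0 0 0 0"

```text
clock: 6.8
position: [457.4, 224.5, 216.9]
ee_rot: [-0.598, 0.743, 0.188, 0.235]
contact_force: [0.3, -0.5, -1.0]
gripper_width: 13.0
```

Emit:
servo_tool --pt "0 1.0 -0.6 -0.7 0 0 0" --pt "0 2.0 -1.25 -1.35 0 0 0" --pt "0 2.0 -1.25 -1.35 0 0 0" --pt "0 2.0 -1.25 -1.35 0 0 0" --pt "0 2.0 -1.25 -1.35 0 0 0" --pt "0 2.0 -1.25 -1.35 0 0 0" --pt "0 2.0 -1.25 -1.35 0 0 0" --pt "0 2.0 -1.25 -1.35 0 0 0" --pt "0 2.0 -1.25 -1.35 0 0 0" --pt "0 2.0 -1.25 -1.35 0 0 0" --pt "0 1.3 -0.7 -0.7 0 0 0" --pt "0 0 0 0 0 0 0"

```text
clock: 8.0
position: [528.3, -41.4, 210.7]
ee_rot: [-0.598, 0.743, 0.188, 0.235]
contact_force: [-0.5, 0.7, -1.0]
gripper_width: 12.6
```

Emit:
servo_tool --pt "0 0 0 0 0 0 0" --pt "0 0 0 0 0 0 0" --pt "0 0 0 0 0 0 0"

```text
clock: 8.3
position: [527.3, -39.2, 211.8]
ee_rot: [-0.599, 0.742, 0.189, 0.236]
contact_force: [-0.1, 0.3, -1.0]
gripper_width: 13.0
```

Run:
```python
from h import *;from bench import *
to(*tube(128));s,Q=st()
for n in("top","side"):
    d=get_image(n);np.savez(n+"4.npz",**{k:d[k] for k in("image","mtx","extrinsics")})
a,b=load("top4.npz"),load("side4.npz")
g=s["position"]-8*Q[:,2]
for k in(-138,-50,56): p=g-k*Q[:,0]; print(k,p,proj(a,p),proj(b,p))
print("mouth",proj(a,MOUTH),proj(b,MOUTH))
A=cv2.resize(a["image"][165:225,235:345],None,fx=7,fy=7,interpolation=cv2.INTER_CUBIC)[:,:600]
A=cv2.resize(a["image"][170:215,225:340],None,fx=6,fy=6,interpolation=cv2.INTER_CUBIC)
B=cv2.resize(b["image"][135:190,220:335],None,fx=6,fy=6,interpolation=cv2.INTER_CUBIC)
cv2.imwrite("pics/st4.png",np.vstack([A,B])[...,::-1])
```

```text
t 8.3 pos [527.35 -39.17 211.83] F [-0.06  0.26 -1.03] w 12.968677091808251 
j [-0.15  0.3  -0.1  -0.66 -1.21  0.19] 
R [[-0.172, -0.977, 0.124], [-0.799, 0.212, 0.562], [-0.575, -0.002, -0.818]]
shift cm [0.19 0.04 0.02]
turn deg [-0.06  0.13  0.15]
t 8.3 pos [527.35 -39.17 211.83] F [-0.06  0.26 -1.03] w 12.968677091808251 
j [-0.15  0.3  -0.1  -0.66 -1.21  0.19] 
R [[-0.172, -0.977, 0.124], [-0.799, 0.212, 0.562], [-0.575, -0.002, -0.818]]
-138 [ 502.56 -153.99  138.96] [283.06 182.56] [249.03 159.04]
-50 [517.73 -83.64 189.6 ] [259.7  175.35] [249.14 154.42]
56 [536.01   1.11 250.59] [228.7  165.79] [249.28 148.14]
mouth [293.48 186.05] [249.21 161.02]
```

View pics/st4.png

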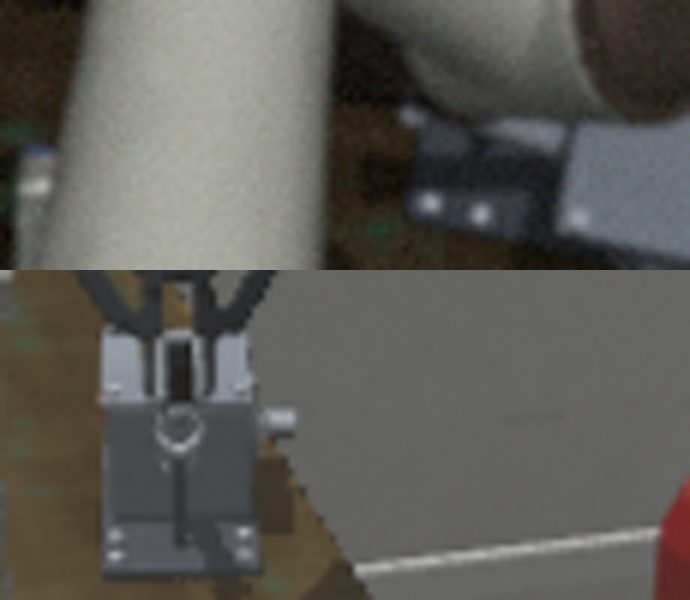

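Emit:
servo_tool --pt "0 0.8 0.04 0.02 0 0.1 0.15" --pt "0 1.0 0 0 0 0 0" --pt "0 0.8 0 0 0 0 0" --pt "0 0.6 0 0 0 0 0" --pt "0 0.5 0 0 0 0 0" --pt "0 0.4 0 0 0 0 0" --pt "0 0.4 0 0 0 0 0" --pt "0 0.3 0 0 0 0 0" --pt "0 0 0 0 0 0 0" --pt "0 0 0 0 0 0 0"

```text
clock: 9.4
position: [518.9, -78.2, 183.9]
ee_rot: [-0.597, 0.743, 0.188, 0.235]
contact_force: [0.3, 0.4, -1.2]
gripper_width: 13.1
```

Run:
```python
from h import *
to(*tube(0))
```

```text
t 9.4 pos [518.87 -78.23 183.95] F [ 0.27  0.44 -1.23] w 13.139860131882555 
j [-0.22  0.34 -0.12 -0.66 -1.2   0.28] 
R [[-0.176, -0.976, 0.125], [-0.8, 0.216, 0.56], [-0.574, -0.001, -0.819]]
shift cm [8.12 0.04 0.03]
turn deg [-0.1   0.03 -0.07]
```

Emit:
servo_tool --pt "0 0.3 0.02 0.02 0 0 0" --pt "0 0.3 0.02 0.01 0 0 0" --pt "0 0.3 0 0 0 0 0" --pt "0 0.3 0 0 0 0 0" --pt "0 0.3 0 0 0 0 0" --pt "0 0.3 0 0 0 0 0" --pt "0 0 0 0 0 0 0"

```text
clock: 10.1
position: [515.1, -92.7, 172.9]
ee_rot: [-0.597, 0.744, 0.188, 0.235]
contact_force: [0.6, -0.2, -1.4]
gripper_width: 13.1
```

Run:
```python
from h import *
to(*tube(0))
```

```text
t 10.1 pos [515.1  -92.7  172.94] F [ 0.59 -0.18 -1.41] w 13.128783127464754 
j [-0.25  0.36 -0.12 -0.66 -1.2   0.32] 
R [[-0.177, -0.976, 0.124], [-0.8, 0.216, 0.56], [-0.574, 0.0, -0.819]]
shift cm [ 6.26 -0.03 -0.02]
turn deg [-0.08  0.02 -0.12]
```

Emit:
servo_tool --pt "0 0.4 0 0 0 0 0" --pt "0 0.4 0 0 0 0 0" --pt "0 0.4 0 0 0 0 0" --pt "0 0.4 0 0 0 0 0" --pt "0 0.4 0 0 0 0 0" --pt "0 0 0 0 0 0 0"

```text
clock: 10.7
position: [511.5, -108.8, 161.3]
ee_rot: [-0.597, 0.744, 0.188, 0.235]
contact_force: [0.7, -0.3, -1.9]
gripper_width: 13.2
```

Emit:
servo_tool --pt "0 0.4 0 0 0 0 0" --pt "0 0.4 0 0 0 0 0" --pt "0 0.4 0 0 0 0 0" --pt "0 0.4 0 0 0 0 0" --pt "0 0.4 0 0 0 0 0" --pt "0 0 0 0 0 0 0"

```text
clock: 11.3
position: [508.0, -124.8, 149.9]
ee_rot: [-0.597, 0.744, 0.188, 0.235]
contact_force: [-0.0, 0.5, -1.3]
gripper_width: 13.0
```

Run:
```python
from h import *
to(*tube(0))
```

```text
t 11.3 pos [ 508.   -124.8   149.89] F [-0.    0.48 -1.3 ] w 12.967763453359186 
j [-0.31  0.4  -0.12 -0.66 -1.2   0.39] 
R [[-0.177, -0.976, 0.124], [-0.799, 0.216, 0.56], [-0.574, 0.0, -0.819]]
shift cm [ 2.25 -0.02 -0.02]
turn deg [-0.08  0.02 -0.13]
```

Emit:
servo_tool --pt "0 0.3 0 0 0 0 0" --pt "0 0.3 0 0 0 0 0" --pt "0 0.3 0 0 0 0 0" --pt "0 0.2 0 0 0 0 0" --pt "0 0.2 0 0 0 0 0" --pt "0 0.1 0 0 0 0 0" --pt "0 0 0 0 0 0 0"

```text
clock: 12.0
position: [505.8, -135.8, 142.2]
ee_rot: [-0.597, 0.744, 0.188, 0.235]
contact_force: [-0.7, 0.7, -1.2]
gripper_width: 13.0
```

Emit:
servo_tool --pt "0 0.1 0 0 0 0 0" --pt "0 0.1 0 0 0 0 0" --pt "0 0.1 0 0 0 0 0" --pt "0 0 0 0 0 0 0"

```text
clock: 12.4
position: [505.2, -138.1, 140.5]
ee_rot: [-0.597, 0.744, 0.188, 0.235]
contact_force: [-0.4, -0.1, -0.7]
gripper_width: 13.4
```

Emit:
servo_tool --pt "0 0.1 0 0 0 0 0" --pt "0 0.1 0 0 0 0 0" --pt "0 0 0 0 0 0 0"

```text
clock: 12.7
position: [504.8, -139.7, 139.3]
ee_rot: [-0.597, 0.744, 0.188, 0.235]
contact_force: [-0.4, -0.8, 0.0]
gripper_width: 13.1
```

Emit:
servo_tool --pt "0 0.1 0 0 0 0 0" --pt "0 0.1 0 0 0 0 0" --pt "0 0 0 0 0 0 0"

```text
clock: 13.0
position: [504.5, -141.3, 138.2]
ee_rot: [-0.597, 0.744, 0.188, 0.235]
contact_force: [-0.3, 0.2, 0.7]
gripper_width: 12.9
```

Emit:
servo_tool --pt "0 0.1 0 0 0 0 0" --pt "0 0 0 0 0 0 0"

```text
clock: 13.2
position: [504.3, -142.1, 137.6]
ee_rot: [-0.597, 0.744, 0.188, 0.235]
contact_force: [-0.7, -1.2, 0.0]
gripper_width: 13.0
```

Emit:
servo_tool --pt "0 0.1 0 0 0 0 0" --pt "0 0 0 0 0 0 0"

```text
clock: 13.4
position: [504.1, -142.9, 137.1]
ee_rot: [-0.597, 0.744, 0.188, 0.235]
contact_force: [-0.3, -0.1, 0.1]
gripper_width: 13.0
```

Emit:
servo_tool --pt "0 0.1 0 0 0 0 0" --pt "0 0 0 0 0 0 0"

```text
clock: 13.6
position: [504.0, -143.4, 136.7]
ee_rot: [-0.597, 0.743, 0.188, 0.235]
contact_force: [-0.6, 0.6, 0.6]
gripper_width: 13.1
```

Emit:
servo_tool --pt "0 0.1 0 0 0 0 0" --pt "0 0 0 0 0 0 0"

```text
clock: 13.8
position: [504.0, -143.5, 136.7]
ee_rot: [-0.597, 0.743, 0.189, 0.236]
contact_force: [-0.6, 4.6, 5.1]
gripper_width: 12.9
```

Emit:
servo_tool --pt "0 0.1 0 0 0 0 0" --pt "0 0 0 0 0 0 0"

```text
clock: 14.0
position: [503.9, -143.5, 136.7]
ee_rot: [-0.597, 0.743, 0.189, 0.236]
contact_force: [-0.1, 6.4, 6.9]
gripper_width: 12.9
```

Emit:
servo_tool --pt "0 0.05 0 0 0 0 0" --pt "0 0 0 0 0 0 0" --pt "0 0 0 0 0 0 0"

```text
clock: 14.3
position: [504.0, -143.5, 136.7]
ee_rot: [-0.597, 0.743, 0.189, 0.236]
contact_force: [0.6, 9.0, 8.1]
gripper_width: 13.2
```

Run:
```python
from h import *;from bench import *
to(*tube(0))
a=get_image("top");b=get_image("side")
A=cv2.resize(a["image"][165:220,275:345],None,fx=7,fy=7,interpolation=cv2.INTER_CUBIC)[:280]
B=cv2.resize(b["image"][130:175,220:290],None,fx=7,fy=7,interpolation=cv2.INTER_CUBIC)
cv2.imwrite("pics/home.png",np.vstack([A,B])[...,::-1])
```

```text
t 14.3 pos [ 503.96 -143.52  136.71] F [0.6  8.96 8.08] w 13.179647192594485 
j [-0.35  0.43 -0.12 -0.66 -1.2   0.44] 
R [[-0.174, -0.977, 0.125], [-0.798, 0.214, 0.564], [-0.577, -0.001, -0.817]]
shift cm [-0.08 -0.01  0.  ]
turn deg [-0.07  0.26  0.01]
```

View pics/home.png

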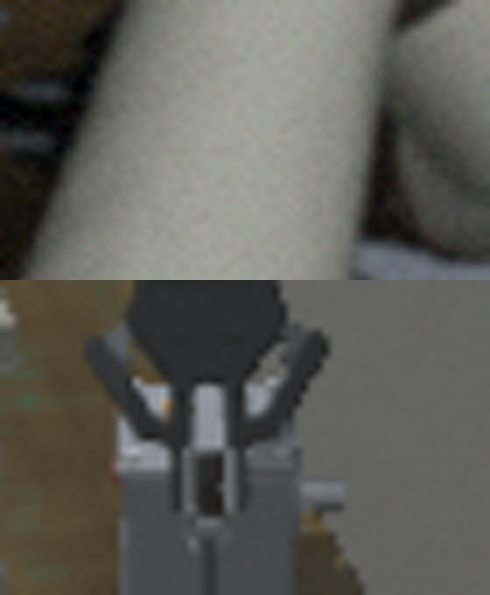

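Emit:
servo_tool --pt "0 -0.3 0 0 0 0 0" --pt "0 -0.6 0 0 0 0 0" --pt "0 -1.0 0 0 0 0 0" --pt "0 -1.0 0 0 0 0 0" --pt "0 -1.0 0 0 0 0 0" --pt "0 -1.0 0 0 0 0 0" --pt "0 -1.0 0 0 0 0 0" --pt "0 -1.0 0 0 0 0 0" --pt "0 -1.0 0 0 0 0 0" --pt "0 -1.0 0 0 0 0 0" --pt "0 -1.0 0 0 0 0 0" --pt "0 -1.0 0 0 0 0 0"

```text
clock: 15.6
position: [522.9, -57.7, 198.2]
ee_rot: [-0.597, 0.743, 0.188, 0.235]
contact_force: [-0.3, 0.3, -1.1]
gripper_width: 13.2
```

Emit:
servo_tool --pt "0 -1.0 0 0 0 0 0" --pt "0 -1.0 0 0 0 0 0" --pt "0 -0.5 0 0 0 0 0" --pt "0 0 0 0 0 0 0" --pt "0 0 0 0 0 0 0" --pt "0 0 0 0 0 0 0"

```text
clock: 16.2
position: [527.0, -38.6, 211.7]
ee_rot: [-0.597, 0.744, 0.188, 0.235]
contact_force: [-1.3, -0.6, -0.4]
gripper_width: 13.2
```

Run:
```python
from h import *
P=pose(HEAD,0);tip=np.array([428.5,-14,112]);g=tip-138*P[:,0]+8*P[:,2];print("final TCP",g)
to(tube(0)[0]);to(g+[0,0,60],P)
```

```text
final TCP [458.01584547 120.80658317 104.        ]
t 16.2 pos [526.97 -38.65 211.65] F [-1.26 -0.56 -0.39] w 13.213877956474853 
j [-0.14  0.3  -0.1  -0.66 -1.21  0.18] 
R [[-0.177, -0.976, 0.124], [-0.8, 0.216, 0.56], [-0.574, 0.0, -0.819]]
shift cm [13.02 -0.04 -0.02]
t 16.2 pos [526.97 -38.65 211.65] F [-1.26 -0.56 -0.39] w 13.213877956474853 
j [-0.14  0.3  -0.1  -0.66 -1.21  0.18] 
R [[-0.177, -0.976, 0.124], [-0.8, 0.216, 0.56], [-0.574, 0.0, -0.819]]
shift cm [-8.79 10.18 11.98]
turn deg [-0.03 35.02 -0.13]
```

Emit:
servo_tool --pt "0 -0.44 0.51 0.6 0 0 0" --pt "0 -0.88 1.02 1.2 0 0 0" --pt "0 -0.88 1.02 1.2 0 0 0" --pt "0 -0.88 1.02 1.2 0 0 0" --pt "0 -0.88 1.02 1.2 0 0 0" --pt "0 -0.88 1.02 1.2 0 0 0" --pt "0 -0.88 1.02 1.2 0 0 0" --pt "0 -0.88 1.02 1.2 0 0 0" --pt "0 -0.88 1.02 1.2 0 0 0" --pt "0 -0.88 1.02 1.2 0 0 0" --pt "0 -0.44 0.51 0.6 0 0 0"

```text
clock: 17.3
position: [456.7, 122.2, 163.6]
ee_rot: [-0.597, 0.743, 0.189, 0.234]
contact_force: [-0.4, 0.1, -0.8]
gripper_width: 13.0
```

Emit:
servo_tool --pt "0 0 0 0 0 3 0" --pt "0 0 0 0 0 5 0" --pt "0 0 0 0 0 5 0" --pt "0 0 0 0 0 5 0" --pt "0 0 0 0 0 5 0" --pt "0 0 0 0 0 5 0" --pt "0 0 0 0 0 4 0" --pt "0 0 0 0 0 3 -0.1" --pt "0 0 0 0 0 0 0" --pt "0 0 0 0 0 0 0"

```text
clock: 18.3
position: [457.7, 121.3, 164.0]
ee_rot: [-0.627, 0.779, 0.0, 0.001]
contact_force: [0.1, -0.5, -1.0]
gripper_width: 12.8
```

Run:
```python
from h import *
to([458,120.8,104],pose(HEAD,0))
```

```text
t 18.3 pos [457.75 121.33 163.97] F [ 0.1  -0.46 -0.98] w 12.833787458663943 
j [ 0.6   0.21 -0.47 -0.   -0.9  -0.82] 
R [[-0.214, -0.977, 0.0], [-0.977, 0.214, 0.001], [-0.001, 0.0, -1.0]]
shift cm [ 0.05 -0.04  6.  ]
turn deg [ 0.    0.08 -0.02]
```

Emit:
servo_tool --pt "0 0.05 -0.04 0.5 0 0 0" --pt "0 0 0 1.0 0 0 0" --pt "0 0 0 1.0 0 0 0" --pt "0 0 0 1.0 0 0 0" --pt "0 0 0 1.0 0 0 0" --pt "0 0 0 0.8 0 0 0" --pt "0 0 0 0.5 0 0 0" --pt "0 0 0 0.2 0 0 0" --pt "0 0 0 0 0 0 0" --pt "0 0 0 0 0 0 0" --pt "0 0 0 0 0 0 0" --pt "0 0 0 0 0 0 0"

```text
clock: 19.5
position: [458.5, 120.8, 104.6]
ee_rot: [-0.627, 0.779, -0.0, 0.001]
contact_force: [-0.0, 0.4, -0.6]
gripper_width: 12.9
```

Run:
```python
from h import *;from bench import *
s,Q=st()
a=get_image("top");b=get_image("side")
g=s["position"]-8*Q[:,2];tip=g+138*Q[:,0];print("tip",tip,proj(a,tip),proj(b,tip),"collar",proj(b,g+50*Q[:,0]),"padmid",proj(b,[428.5,-14,10]))
A=cv2.resize(a["image"][165:230,190:290],None,fx=6,fy=6,interpolation=cv2.INTER_CUBIC)[:270]
A=cv2.resize(a["image"][170:230,200:285],None,fx=5,fy=5,interpolation=cv2.INTER_CUBIC)
B=cv2.resize(b["image"][165:225,240:325],None,fx=5,fy=5,interpolation=cv2.INTER_CUBIC)
cv2.imwrite("pics/end.png",np.vstack([A,B])[...,::-1])
```

```text
t 19.5 pos [458.54 120.77 104.57] F [-0.05  0.45 -0.63] w 12.935635339895095 
j [ 0.6   0.29 -0.54  0.   -0.74 -0.82] 
R [[-0.214, -0.977, 0.001], [-0.977, 0.214, 0.001], [-0.001, -0.001, -1.0]]
tip [428.98 -14.03 112.42] [235.9  208.46] [279.18 180.1 ] collar [281.11 192.39] padmid [278.91 205.68]
```

View pics/end.png

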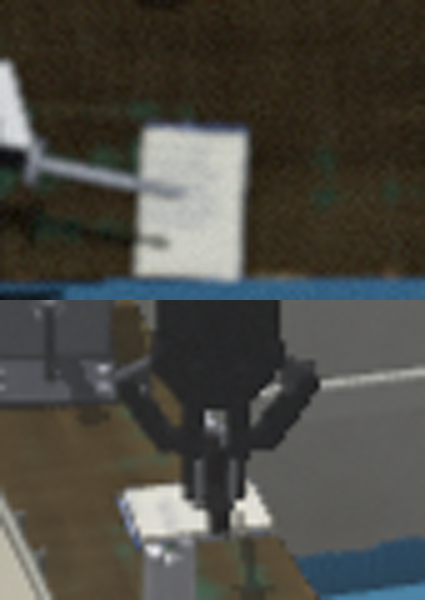

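The tip shows at (183,191) in the top crop, within 1 px of the prediction and over the pad's middle. The rod looks level and clear of the pad and the rest, so I'm handing in.

```bash
python3 -c "
from bench import *
s=read_state();print(s['clock'],s['gripper_width'],abs(s['joint_vel']).max());print(job_done())"
```

```text
19.6 13.308421362083305 0.0023461328544378676
the job is handed in; nothing more can be done
None
```

I lifted the gauge rod from its rest and slid it down the guide tube until it met a firm stop. I then drew it right out, and I handed in holding it level over the note pad at 19.6 s. The simulator gave no verdict.

- **Insertion:** There was no side contact on the way down. The stop came 0.8 mm past the depth I had calculated, with about 12 N measured at the wrist. The side picture agreed that the collar was on the mouth, though only roughly at that resolution.
- **Final hold:** The tip is at about (429, -14, 112) mm, level to about 0.1°, 0 to 5 mm from the pad's middle and about 102 mm above its top. The grip is steady at 13 mm and the joints are still. The last top picture put the tip within 1 pixel (about 3 mm) of that.
- **Bystanders:** The arm's path stayed away from the tape roll, carton and nippers, and no unexpected forces showed. I did not measure their positions again at the end.
- **Disagreement:** The two cameras differed by 4–6 mm in y on the pad, rest and gear unit. I used the mean, and that is well inside the 25 mm tolerance at the pad.

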